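Stop the shaker and work the tamping bar out of its trough

TASK

The tamping bar has slipped into the shaker trough, under the clear cover. First push the red mushroom stop button fully down and leave it locked down; only then reach in through the yellow-edged opening, tilt the bar and draw it out end first, and finish while still holding it in the gripper, still, with the whole bar at least 6 cm above the cover. Leave the steel bowl, the can and the jar where they stand.

Things in the scene. Friction and masses are not known exactly. Their poses are not given: they have to be found in the camera images.
- shaker: Fixed grey trough, 410 long (its x, roughly to the robot's left) x 200 wide (its y) x 85 mm high; origin at the centre of its underside, z up. Floor and walls 5 mm thick, inside 400 x 190 mm. Top: fixed clear cover, 80 to 85 mm above the bench, with one opening, so closed over x = -205 to -5 mm and a lip over +170 to +205 mm. Blue motor, 76 mm across, 83 mm high, sticks out 70 mm at the -x end.
- opening (a point): Centre of the yellow-edged opening, level with the cover's top (shaker frame 82.5, 0, 85 mm); axes as the shaker's. The opening spans shaker x -5 to +170 mm, y -80 to +80 mm.
- bar: Loose square bar, orange plastic, black ends, 300 long (its x) x 22 x 22 mm, 150 to 300 g, balanced at its middle; origin: centre of its underside. Starts flat on the trough floor, within 6 degrees of shaker x and 20 mm of its middle line, its middle within 35 mm of the shaker's origin in x. Too long for the opening: comes out only tilted, the end at shaker +x first, the other following from under the cover.
- bar_end_a (a point): Centre of the bar's +x end face, 150 mm from the middle.
- bar_end_b (a point): Centre of the bar's -x end face, 150 mm from the middle.
- stop_box: Fixed yellow box, 90 x 90 x 60 mm high, with the red stop button on top; origin at the centre of its underside.
- stop (a joint): Travel of the red mushroom button in m: 0 up, 0.008 fully down. It moves straight down against about 6 N and stays where it is pushed (it locks, it does not spring back).
- stop_top (a point): Centre of the top of the red mushroom button (head 44 mm across), 90 mm above the bench when up.
- bowl: Bystander: loose steel bowl, 150 mm across, 60 mm high; origin at the centre of its underside.
- can_a: Bystander: loose steel sample can, 66 mm across, 90 mm high; origin at the centre of its underside.
- can_b: Bystander: loose sample jar with a blue cap, 66 mm across, 90 mm high; origin at the centre of its underside.
Things that resemble listed ones, but are neither listed nor needed, are in the scene too. There is more than one size of the stop_box; the one meant has the size given above.

How it is judged:
By the outcome, as a careful person would: the job done as asked, in the order asked, and still so for the second after the job is handed in, while the arm keeps its last pose, push and grip.
It also fails if it takes over 42 s, if anything falls off the work surface, if the arm or the gripper's body presses on something with over 40 N, if the wrist force passes 120 N, or if a joint passes its speed limit or range.

ROBOT

A 6-joint arm with a two-finger parallel gripper is mounted at the origin on the work surface. World frame = base frame: x ahead of the robot, y to its left, z up, the work surface at z = 0. Lengths are in m, angles in rad, forces in N, time in s.
With the tool pointing down it reaches from about 0.25 to 0.725 m from the base axis. Payload 9.7 kg.
Tool frame: the origin (TCP) lies where the fingers leave the gripper's body, on its centre line; the fingertips stand 73 mm ahead of it and the grasp point (between the pads) lies 54 mm ahead of it (bot.grasp_offset is the distance from the TCP to the grasp point, in m); z points along the fingers, y is the line along which they close (so a half turn about z gives the same grasp; the last joint's range is limited). The gripper opens to 85 mm and grips with 20 to 120 N. Pads are 22 mm wide; open, the fingers measure 114 mm over their backs; the gripper's body (76 mm by 85 mm) begins 54 mm behind the grasp point. The pads swing forward as they close: fully open they stand 13 mm farther back than shut.
Start: joints at [1.248, 0.087, 0.176, 1.66, 0, 1.571], TCP at [0.174, 0.522, 0.304] pointing down, gripper open.
Joint ranges: [-3.13, 3.13], [-0.85, 1.81], [-1.15, 1.24], [-2.2, 2.28], [-1.44, 1.52], [-3.14, 3.14]. Speed limits (rad/s): [2.22, 2.22, 2.57, 3.14, 3.14, 3.14].

INTERFACE

Orientations are given as a 3x3 rotation matrix whose columns are the frame's x, y, z axes.
In Python, from cell import bot gives the robot as it stands. The module is installed in compiled form; this text tells all that it offers.
- The arm moves only by the shell command python3 -m pendant 'ROWS' [FORCE]. ROWS is text: rows parted by semicolons, each of 7 numbers parted by spaces: the finger opening in m, from 0 to 0.0854, then the shift along the tool's x, y, z in m, then the turn, a rotation vector about the tool's x, y, z in degrees. In form: grip x y z ax ay az; .... A call has exactly 8 rows; each row is the pose to reach, as a shift and turn from the pose commanded when the call began, along the tool's axes at that moment; what a row does not reach only later rows make up. A row lasts 1/12 s, in which the tool goes at most 41.7 mm and 7.16 degrees, less where a joint would pass 70% of its speed; a pose out of reach is approached as far as the arm can. A call with a gripper value outside its range is refused whole. The fingers move at their own pace and stop on an object; FORCE is the grip in N (left out, the last holds). Time passes only in rows, so rows that repeat a pose let the fingers close, or fill a call up. It gives the time, the measured TCP pose, the force, the opening and the grip force at its end, in the units of the state.
- bot.sense(): the state, without advancing time (a new reading comes with each control period).
- bot.camera(name): name is "side" or "top" or "wrist"; returns (picture, depth): 400x640x3 uint8, blue, green, red; 400x640 float32, m along the optical axis (not along the pixel's ray), 0 where there is no reading.
- bot.get_calibration(name): a dict with "camera_matrix" (3x3 intrinsics, pixels), "dist_coeffs" ([k1, k2, p1, p2, k3] as OpenCV has them; the pictures are not rectified), "eye" and "attitude" of the camera in the world. Camera axes: x right, y down, z forward; pixel columns grow to the right and rows downward; lengths in m; the calibration is good to about 2 mm. A picture is of the moment at which its call begins: read the wrist's pose just before it. get_calibration takes no time and is no camera call; for the wrist camera it gives the pose at the moment of the call.
- bot.hand_in(): hands the job in; it is judged then, once.
The state is a dict: "t": time; "qpos": joint angles; "qvel": joint speeds; "tau": joint torques, N m; "ee_pos": TCP position; "ee_rot": TCP orientation; "wrist_force": force on the tool from outside, world axes, zero at the start; "ft_torque": the same for the moment, N m; "grip_width": opening from 0.0 (shut) to 1.0 (fully open); "grip_force": force on a finger pad.
Only numpy, scipy, OpenCV 4.12 (cv2) and the standard library are available. Lean on these libraries where they do the work, as an engineer would, in place of code of your own. Each camera call takes 0.05 s, during which the arm holds its last target. There are 200 camera calls.

## Working session

There is one attempt and no reset: what is moved stays moved. The work goes in short steps, Python scripts to look and compute and a shell command to move; the robot and the scene stay as the last step left them, time stands still between calls to the robot, and variables do not carry over. Pictures are saved under pics/ and viewed, at most 10 in all, crops included, and the job is handed in when it is done.

```bash
mkdir -p pics
cat > h.py <<'E'
import numpy as np, cv2
from cell import bot
def cam(n):
    c=bot.get_calibration(n); im,d=bot.camera(n); return im,d,c
def ray(c,px):
    K=np.array(c["camera_matrix"]);D=np.array(c["dist_coeffs"])
    u=cv2.undistortPoints(np.array(px,float).reshape(-1,1,2),K,D).reshape(-1,2)
    return np.array(c["eye"]),np.c_[u,np.ones(len(u))]@np.array(c["attitude"]).T
def plane(c,px,z):
    e,r=ray(c,px); return e+r*((z-e[2])/r[:,2])[:,None]
def deep(c,d,px):
    e,r=ray(c,px); return np.array([e+ri*d[int(p[1]),int(p[0])] for ri,p in zip(r,px)])
E
python3 - <<'E'
from h import *
for n in("top","side"):
    im,d,c=cam(n); cv2.imwrite(f"pics/{n}0.png",im); np.savez(f"{n}0.npz",im=im,d=d,**{k:np.array(v) for k,v in c.items()})
    print(n,c["eye"],np.round(c["attitude"],3).tolist())
print(bot.sense())
E
```

```text
top [0.40703072 0.08679684 1.44928975] [[0.001, -0.996, 0.085], [-1.0, -0.001, -0.001], [0.001, -0.085, -0.996]]
side [ 0.48851312 -0.82764619  0.92878458] [[0.998, -0.036, 0.055], [-0.065, -0.675, 0.735], [0.011, -0.737, -0.675]]
{'t': 0.1, 'qpos': array([ 1.24801873e+00,  8.74037108e-02,  1.75213592e-01,  1.65977720e+00,
       -6.92576190e-06,  1.57078655e+00]), 'qvel': array([-0.00092872, -0.00088581,  0.00407782,  0.00095496, -0.00060339,
        0.00092462]), 'tau': array([ 1.54617661e-03, -5.21560442e+01,  4.65652514e+01,  1.58829661e-02,
        9.58375949e-05,  6.41176499e-07]), 'ee_pos': array([0.17442731, 0.52149134, 0.30325477]), 'ee_rot': array([[-9.48361122e-01,  3.17192447e-01, -3.64873991e-04],
       [ 3.17192657e-01,  9.48360469e-01, -1.11271998e-03],
       [-6.91430490e-06, -1.17099572e-03, -9.99999314e-01]]), 'wrist_force': array([0.19415945, 0.21561902, 0.17041379]), 'ft_torque': array([-0.00795888,  0.05320718,  0.04041756]), 'grip_force': 0.0, 'grip_width': 0.9986035178980375}
```

View pics/top0.png

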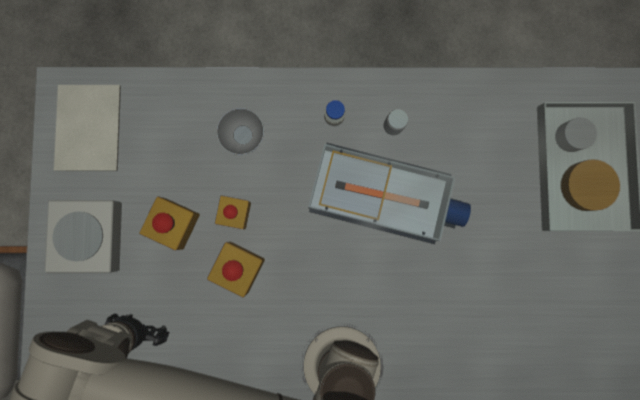

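View pics/side0.png

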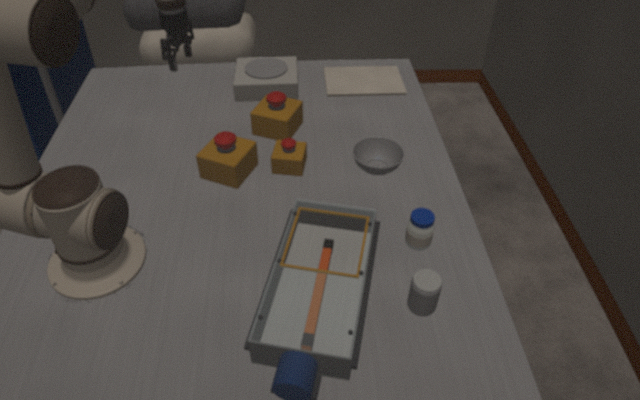

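The top view shows three yellow boxes with red buttons, at (168,223), (232,211) and (235,269). The trough is around (382,192), with the opening on its left and the bar running from (340,185) to (425,205). The bowl is at (240,131), the jar at (335,112) and the can at (397,121). The side view shows the same layout. Next I'll measure the boxes, trough and bar.

Run:
```python
from h import *
from itertools import product
for n in("top","side"):
    z=dict(np.load(n+"0.npz")); im,d=z["im"],z["d"]; hsv=cv2.cvtColor(im,cv2.COLOR_BGR2HSV)
    vv,uu=np.mgrid[0:400,0:640]; px=np.c_[uu.ravel(),vv.ravel()]
    e,r=ray(z,px); P=(e+r*d.reshape(-1,1)).reshape(400,640,3)
    red=cv2.inRange(hsv,(0,170,80),(6,255,255))|cv2.inRange(hsv,(172,170,80),(180,255,255))
    yel=cv2.inRange(hsv,(14,120,90),(30,255,255))
    print(n)
    for nm,m in(("red",red),("yel",yel)):
        k,l,s,c=cv2.connectedComponentsWithStats(m)
        for i in range(1,k):
            if s[i,4]<80: continue
            Q=P[l==i]; 
            top=np.percentile(Q[:,2],80 if nm=="red" else 85)
            q=Q[abs(Q[:,2]-top)<.008]
            rr=cv2.minAreaRect((q[:,:2]*1000).astype(np.float32))
            print(nm,c[i].round(),s[i,4],"top",top.round(4),"n",len(q),"rect",np.round(rr[0],1),np.round(rr[1],1),round(rr[2],1), "max",Q[:,2].max().round(3))
            if nm=="red":
                e,_=ray(z,[[0,0]]); print("   ctr on z=.09",plane(z,[c[i]],.09).round(4))
im=np.load("top0.npz")["im"]
cv2.imwrite("pics/crop1.png",cv2.resize(im[130:310,130:480],None,fx=2.28,fy=2.28,interpolation=cv2.INTER_CUBIC))
```

```text
top
red [230. 211.] 133 top 0.0917 n 120 rect [476.1 337.5] [34.2 35.8] 48.5 max 0.096
   ctr on z=.09 [[0.4757 0.3369 0.09  ]]
red [162. 223.] 307 top 0.1277 n 256 rect [439.9 528.5] [52.6 54. ] 0.1 max 1.449
   ctr on z=.09 [[0.4419 0.5387 0.09  ]]
red [232. 270.] 303 top 0.1275 n 275 rect [302.6 322. ] [54.8 52.8] 0.3 max 1.449
   ctr on z=.09 [[0.3003 0.3273 0.09  ]]
yel [593. 185.] 1928 top 0.0587 n 1821 rect [ 560.7 -779.5] [149.8 154.1] 7.2 max 1.449
yel [167. 223.] 1293 top 0.0868 n 1221 rect [441.6 528.8] [123.7 122.4] 65.8 max 1.449
yel [232. 212.] 630 top 0.0628 n 599 rect [475.5 337. ] [87.6 85.6] 79.4 max 1.449
yel [235. 269.] 1341 top 0.0869 n 1265 rect [303.8 322.4] [122.5 122.1] 63.9 max 1.449
side
red [276.  97.] 88 top 0.1275 n 79 rect [441.1 519.2] [48.5 41.7] 19.8 max 0.131
   ctr on z=.09 [[0.4379 0.5777 0.09  ]]
red [225. 138.] 93 top 0.1271 n 90 rect [301.6 317.1] [51.3 40.8] 3.5 max 0.929
   ctr on z=.09 [[0.2951 0.3636 0.09  ]]
yel [277. 110.] 606 top 0.0864 n 600 rect [439.5 529.4] [130.3 123.3] 67.4 max 0.929
yel [227. 152.] 797 top 0.0856 n 787 rect [302.5 321.9] [125.7 123.3] 63.0 max 0.929
yel [289. 152.] 422 top 0.0631 n 413 rect [473.6 337.5] [93.8 87.1] 79.5 max 0.929
yel [324. 241.] 472 top 0.0875 n 470 rect [553.9 -39.3] [191.  170.9] 75.4 max 0.929
```

View pics/crop1.png

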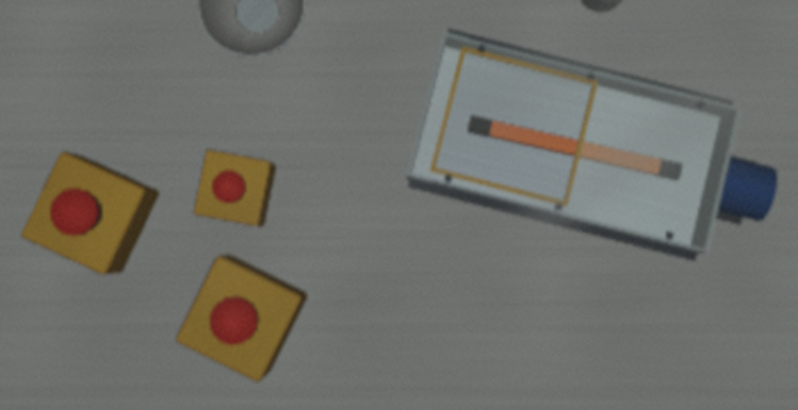

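The three candidates are: small box (232,211), which measures about 88 mm across, top at 0.063 m and button at 0.09 m; boxes (168,223) and (235,269), which both measure about 123 mm with tops at 0.087 m. The enlarged crop confirms that the small box at crop (229,186) is the 90×90×60 one, with its button at about (0.475, 0.337). The bar runs in the crop from black end a at (469,124) to black end b at (682,171). Next I'll measure the trough and bar, and work out the move to the button.

Run:
```python
from h import *
z=dict(np.load("top0.npz")); im=z["im"]; hsv=cv2.cvtColor(im,cv2.COLOR_BGR2HSV)
roi=np.zeros((400,640),np.uint8); roi[140:250,305:455]=255
yel=cv2.inRange(hsv,(13,90,80),(30,255,255))&roi
q=cv2.findNonZero(yel).reshape(-1,2); W=plane(z,q,.085)
rr=cv2.minAreaRect((W[:,:2]*1000).astype(np.float32)); print("open",rr); print(np.round(cv2.boxPoints(rr),1).tolist())
org=cv2.inRange(hsv,(3,90,80),(12,255,255))&roi
q=cv2.findNonZero(org).reshape(-1,2); B=plane(z,q,.027)[:,:2]
m=B.mean(0); u=np.linalg.svd(B-m)[2][0]; u*=np.sign(u[1])
print("bar dir deg",np.degrees(np.arctan2(u[1],u[0])),"orange extent",((B-m)@u).min(),((B-m)@u).max(),"mean",m)
# dark ends: along the line
dark=cv2.inRange(im,(0,0,0),(115,115,115))&roi
q=cv2.findNonZero(dark).reshape(-1,2); D=plane(z,q,.027)[:,:2]-m
n=np.array([-u[1],u[0]]); s=D@u; t=D@n; k=(abs(t)<.009)&(abs(s)<.19)
print("dark s hist",np.histogram(s[k],np.arange(-.19,.191,.01)))
```

```text
open ((544.8680419921875, -89.52351379394531), (287.6046447753906, 170.77259826660156), 75.8216781616211)
[[426.8999938964844, -208.0], [592.4000244140625, -249.89999389648438], [662.9000244140625, 29.0], [497.29998779296875, 70.80000305175781]]
bar dir deg 76.86746699822818 orange extent -0.17140457638279394 0.06164282449893781 mean [ 0.5458369  -0.07288424]
dark s hist (array([19,  5,  0,  0,  0,  0,  0,  0,  0,  0,  0,  0,  0,  0,  0,  0,  0,
        0,  0,  0,  0,  0,  0,  0,  0, 16, 18, 18,  6,  0,  0,  0,  0,  0,
        4, 18, 19, 16]), array([-1.90000000e-01, -1.80000000e-01, -1.70000000e-01, -1.60000000e-01,
       -1.50000000e-01, -1.40000000e-01, -1.30000000e-01, -1.20000000e-01,
       -1.10000000e-01, -1.00000000e-01, -9.00000000e-02, -8.00000000e-02,
       -7.00000000e-02, -6.00000000e-02, -5.00000000e-02, -4.00000000e-02,
       -3.00000000e-02, -2.00000000e-02, -1.00000000e-02,  1.66533454e-16,
        1.00000000e-02,  2.00000000e-02,  3.00000000e-02,  4.00000000e-02,
        5.00000000e-02,  6.00000000e-02,  7.00000000e-02,  8.00000000e-02,
        9.00000000e-02,  1.00000000e-01,  1.10000000e-01,  1.20000000e-01,
        1.30000000e-01,  1.40000000e-01,  1.50000000e-01,  1.60000000e-01,
        1.70000000e-01,  1.80000000e-01,  1.90000000e-01]))
```

The box choice is clear. The opening centre is at about (0.556, −0.0395, 0.085) and the shaker yaw is about 75.7°. The bar yaw is 76.9°, with end a at (0.567, 0.018) and the middle at (0.533, −0.128). End a to end b measures 0.30 m, which matches. Now I'll go over the button with the fingers shut.

```bash
python3 -m pendant '0 -0.035 -0.008 0 0 0 0; 0 -0.075 -0.017 0 0 0 0; 0 -0.115 -0.026 0 0 0 0; 0 -0.155 -0.035 0 0 0 0; 0 -0.195 -0.045 0 0 0 0; 0 -0.235 -0.054 0 0 0 0; 0 -0.275 -0.063 0 0 0 0; 0 -0.314 -0.072 0 0 0 0' 40; python3 -m pendant '0 -0.030 -0.0075 0.03 0 0 0; 0 -0.030 -0.0075 0.06 0 0 0; 0 -0.030 -0.0075 0.09 0 0 0; 0 -0.030 -0.0075 0.11 0 0 0; 0 -0.030 -0.0075 0.12 0 0 0; 0 -0.030 -0.0075 0.125 0 0 0; 0 -0.030 -0.0075 0.125 0 0 0; 0 -0.030 -0.0075 0.125 0 0 0'
```

```text
t: 0.77
ee_pos: [0.4509, 0.3522, 0.3036]
ee_rot: [[-0.948, 0.317, -0.0], [0.317, 0.948, -0.0], [0.0, -0.0, -1.0]]
wrist_force: [-0.4, 0.7, 0.2]
grip_width: 0.001
grip_force: 0.0
t: 1.43
ee_pos: [0.4757, 0.3375, 0.1802]
ee_rot: [[-0.948, 0.317, 0.001], [0.317, 0.948, 0.001], [-0.001, 0.001, -1.0]]
wrist_force: [-0.7, -0.0, 0.2]
grip_width: 0.0
grip_force: 0.0
```

```bash
python3 -m pendant '0 0 0 0.006 0 0 0; 0 0 0 0.012 0 0 0; 0 0 0 0.016 0 0 0; 0 0 0 0.018 0 0 0; 0 0 0 0.020 0 0 0; 0 0 0 0.022 0 0 0; 0 0 0 0.023 0 0 0; 0 0 0 0.023 0 0 0'
```

```text
t: 2.1
ee_pos: [0.4756, 0.3372, 0.1563]
ee_rot: [[-0.948, 0.317, 0.001], [0.317, 0.948, 0.001], [-0.0, 0.001, -1.0]]
wrist_force: [0.0, 0.8, 3.1]
grip_width: -0.001
grip_force: 1.7
```

```bash
python3 -m pendant '0 0 0 0.001 0 0 0; 0 0 0 0.001 0 0 0; 0 0 0 0.002 0 0 0; 0 0 0 0.002 0 0 0; 0 0 0 0.003 0 0 0; 0 0 0 0.003 0 0 0; 0 0 0 0.003 0 0 0; 0 0 0 0.003 0 0 0'
```

```text
t: 2.77
ee_pos: [0.4756, 0.3372, 0.1547]
ee_rot: [[-0.948, 0.317, 0.002], [0.317, 0.948, 0.001], [-0.001, 0.002, -1.0]]
wrist_force: [-4.1, -1.9, 13.9]
grip_width: -0.003
grip_force: 6.9
```

```bash
python3 -m pendant '0 0 0 0.001 0 0 0; 0 0 0 0.001 0 0 0; 0 0 0 0.002 0 0 0; 0 0 0 0.002 0 0 0; 0 0 0 0.002 0 0 0; 0 0 0 0.002 0 0 0; 0 0 0 0.002 0 0 0; 0 0 0 0.002 0 0 0'
```

```text
t: 3.43
ee_pos: [0.4756, 0.3373, 0.1546]
ee_rot: [[-0.948, 0.317, 0.003], [0.317, 0.948, 0.002], [-0.002, 0.003, -1.0]]
wrist_force: [-8.7, -5.1, 26.3]
grip_width: 0.002
grip_force: 13.1
```

The button has bottomed out: the force rose to 26 N with no further travel. I'll retract and move over the opening.

```bash
python3 -m pendant '0 0 0 -0.03 0 0 0; 0 0 0 -0.07 0 0 0; 0 0 0 -0.11 0 0 0; 0 0 0 -0.15 0 0 0; 0.045 -0.013 -0.022 -0.15 0 0 0; 0.045 -0.031 -0.053 -0.15 0 0 0; 0.045 -0.050 -0.085 -0.15 0 0 0; 0.045 -0.068 -0.116 -0.15 0 0 0'; python3 -m pendant '0.045 -0.018 -0.031 0 0 0 7; 0.045 -0.037 -0.062 0 0 0 14; 0.045 -0.055 -0.093 0 0 0 21; 0.045 -0.074 -0.125 0 0 0 28; 0.045 -0.092 -0.157 0 0 0 35; 0.045 -0.108 -0.184 0 0 0 42; 0.045 -0.120 -0.204 0 0 0 49; 0.045 -0.125 -0.212 0 0 0 56'; python3 -m pendant '0.045 0 0 0 0 0 7; 0.045 0 0 0 0 0 14; 0.045 0 0 0 0 0 21; 0.045 0 0 0 0 0 28; 0.045 0 0 0 0 0 28.6; 0.045 0 0 0 0 0 28.6; 0.045 0 0 0 0 0 28.6; 0.045 0 0 0 0 0 28.6'
python3 - <<'E'
from h import *
im,d,c=cam("wrist"); cv2.imwrite("pics/w1.png",im); np.savez("w1.npz",im=im,d=d,**{k:np.array(v) for k,v in c.items()})
print(c["eye"],np.round(c["attitude"],3).tolist()); s=bot.sense(); print(s["ee_pos"],s["ee_rot"].round(3).tolist(),s["qpos"].round(2))
im,d,c=cam("top"); p=deep(c,d,[[230,211],[231,212],[229,210],[230,213]]); print(p.round(4)); cv2.imwrite("pics/t1.png",im)
E
```

```text
t: 4.1
ee_pos: [0.5032, 0.2042, 0.3008]
ee_rot: [[-0.949, 0.316, 0.0], [0.316, 0.949, -0.0], [-0.0, -0.0, -1.0]]
wrist_force: [-1.0, 0.1, 0.2]
grip_width: 0.525
grip_force: 0.0
t: 4.77
ee_pos: [0.5547, -0.0382, 0.3004]
ee_rot: [[-0.259, 0.966, -0.0], [0.966, 0.259, -0.001], [-0.0, -0.001, -1.0]]
wrist_force: [-0.5, -0.0, 0.1]
grip_width: 0.527
grip_force: 0.0
t: 5.43
ee_pos: [0.5544, -0.0352, 0.3008]
ee_rot: [[0.224, 0.975, -0.0], [0.975, -0.224, -0.0], [-0.0, -0.0, -1.0]]
wrist_force: [0.5, 0.2, -0.4]
grip_width: 0.525
grip_force: 0.0
[0.56969552 0.02834265 0.37092451] [[0.975, -0.216, -0.06], [-0.224, -0.94, -0.258], [-0.0, 0.265, -0.964]]
[ 0.55444828 -0.03514184  0.30085395] [[0.224, 0.975, -0.0], [0.975, -0.224, -0.0], [-0.0, -0.0, -1.0]] [-0.06  0.1   0.18  1.65 -0.    1.73]
[[0.4769 0.3371 0.0865]
 [0.4742 0.3353 0.0795]
 [0.4801 0.3409 0.0822]
 [0.4711 0.338  0.0809]]
```

View pics/w1.png

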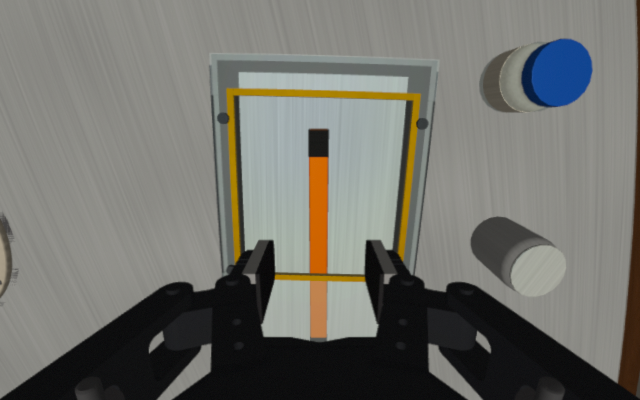

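The button now reads about 0.082 m high, so it is down. The wrist view shows the yellow opening with its corners near (229,90), (420,95) and its cover edge at row 276. The bar lies in it, with black end a at (318,130). The bowl, can and jar are clear of the path. Now I'll measure from here.

Run:
```python
from h import *
z=dict(np.load("w1.npz")); im=z["im"]; hsv=cv2.cvtColor(im,cv2.COLOR_BGR2HSV)
org=cv2.inRange(hsv,(5,150,150),(15,255,255)); org[270:]=0; org[:150]=0; org[:,:290]=0; org[:,345:]=0
rows=range(162,268,8); e=[(np.flatnonzero(org[r]).min(),np.flatnonzero(org[r]).max()+1,r) for r in rows]
L=plane(z,[(a,r) for a,b,r in e],.027); R=plane(z,[(b,r) for a,b,r in e],.027); M=(L+R)/2
u=M[0]-M[-1]; print("width",np.linalg.norm(L-R,axis=1).round(4)[[0,6,-1]],"dir",np.degrees(np.arctan2(u[1],u[0])),"pts",M[[0,-1]].round(4).tolist())
A=plane(z,[(318.5,129.5)],.027); print("end a",A)
Y=plane(z,[(239,97),(412,100)],.085);print("inner corners",Y.round(4).tolist(),np.linalg.norm(Y[0]-Y[1]))
E1=plane(z,[(318,273)],.085); print("cover edge",E1)
s=bot.sense(); R_=s["ee_rot"]; u/=np.linalg.norm(u)
G=A[0]-u*.055; print("grasp pt",G,"tool shift",R_.T@(np.r_[G[:2],s["ee_pos"][2]]-s["ee_pos"]), bot.grasp_offset)
```

```text
width [0.0213 0.021  0.0209] dir 77.03869454238952 pts [[0.5579, -0.0186, 0.027], [0.5291, -0.1435, 0.027]]
end a [[0.56584098 0.01608792 0.027     ]]
inner corners [[0.5041, 0.0618, 0.085], [0.6535, 0.0249, 0.085]] 0.15395803699152005
cover edge [[ 0.53365741 -0.12221041  0.085     ]]
grasp pt [ 0.55350486 -0.03751077  0.027     ] tool shift [-2.50987303e-03 -3.91493973e-04  3.21345490e-08] 0.0539
```

```bash
python3 -m pendant '0.045 -0.002 0 0.03 0 0 0; 0.045 -0.002 0 0.07 0 0 0; 0.045 -0.002 0 0.11 0 0 0; 0.045 -0.002 0 0.15 0 0 0; 0.045 -0.002 0 0.18 0 0 0; 0.045 -0.002 0 0.20 0 0 0; 0.045 -0.002 0 0.21 0 0 0; 0.045 -0.002 0 0.215 0 0 0'; python3 -m pendant '0.045 0 0 0.003 0 0 0; 0.045 0 0 0.006 0 0 0; 0.045 0 0 0.006 0 0 0; 0.015 0 0 0.006 0 0 0; 0.010 0 0 0.006 0 0 0; 0.01 0 0 0.006 0 0 0; 0.01 0 0 0.006 0 0 0; 0.01 0 0 0.006 0 0 0' 100
```

```text
t: 6.2
ee_pos: [0.5534, -0.0371, 0.0844]
ee_rot: [[0.226, 0.974, -0.002], [0.974, -0.226, 0.0], [-0.0, -0.002, -1.0]]
wrist_force: [0.6, -0.2, 0.2]
grip_width: 0.527
grip_force: 0.0
t: 6.87
ee_pos: [0.5546, -0.0372, 0.0813]
ee_rot: [[0.227, 0.974, 0.002], [0.974, -0.227, -0.0], [0.0, 0.002, -1.0]]
wrist_force: [-0.9, -0.2, 7.0]
grip_width: 0.235
grip_force: 99.0
```

```bash
python3 -m pendant '0.01 -0.003 0 -0.009 0 2 0; 0.01 -0.006 0 -0.018 0 4 0; 0.01 -0.009 0 -0.027 0 6 0; 0.01 -0.013 0 -0.035 0 8 0; 0.01 -0.017 0 -0.043 0 10 0; 0.01 -0.021 0 -0.051 0 12 0; 0.01 -0.026 0 -0.059 0 14 0; 0.01 -0.028 0 -0.063 0 15 0' 100
python3 - <<'E'
from h import *
im,d,c=cam("wrist"); cv2.imwrite("pics/w2.png",im)
im2,d,c=cam("side"); cv2.imwrite("pics/s2.png",im2)
a=cv2.resize(im,(400,250)); b=cv2.resize(im2[150:400,200:440],(400,416)); 
o=np.zeros((416,800,3),np.uint8);o[:250,:400]=a;o[:,400:]=b;cv2.imwrite("pics/c2.png",o)
E
```

```text
t: 7.53
ee_pos: [0.5478, -0.0651, 0.144]
ee_rot: [[0.219, 0.974, 0.06], [0.94, -0.227, 0.253], [0.26, 0.001, -0.966]]
wrist_force: [0.2, -0.0, -0.5]
grip_width: 0.231
grip_force: 97.9
```

View pics/c2.png

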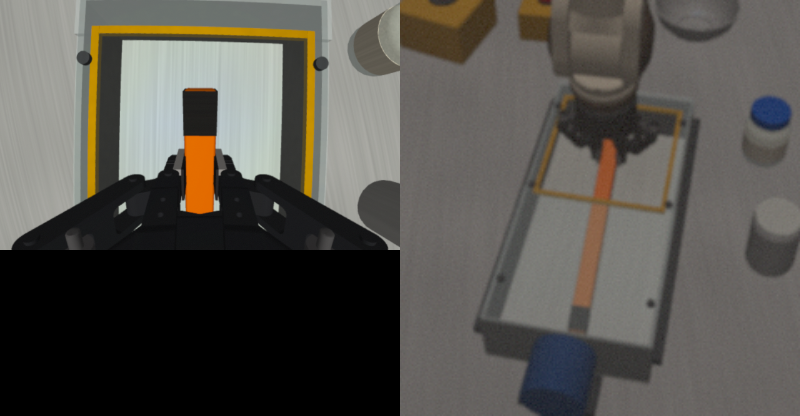

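The wrist inset shows the bar end a raised between the pads at (200,110), clear of the yellow edge. The side inset shows the bar tilted under the cover edge at (600,205), with end b still at (578,318). Now I'll draw it out along its own axis.

```bash
python3 -m pendant '0.01 0.005 0 0 0 0 0; 0.01 0.015 0 0 0 0 0; 0.01 0.025 0 0 0 0 0; 0.01 0.035 0 0 0 0 0; 0.01 0.045 0 0 0 0 0; 0.01 0.055 0 0 0 0 0; 0.01 0.06 0 0 0 0 0; 0.01 0.06 0 0 0 0 0'
python3 - <<'E'
from h import *
im,d,c=cam("side"); cv2.imwrite("pics/s3.png",cv2.resize(im[130:400,200:440],None,fx=2,fy=2))
E
```

```text
t: 8.3
ee_pos: [0.5611, -0.0066, 0.1589]
ee_rot: [[0.217, 0.974, 0.059], [0.941, -0.225, 0.252], [0.259, 0.001, -0.966]]
wrist_force: [1.3, -0.2, -1.9]
grip_width: 0.238
grip_force: 97.9
```

View pics/s3.png

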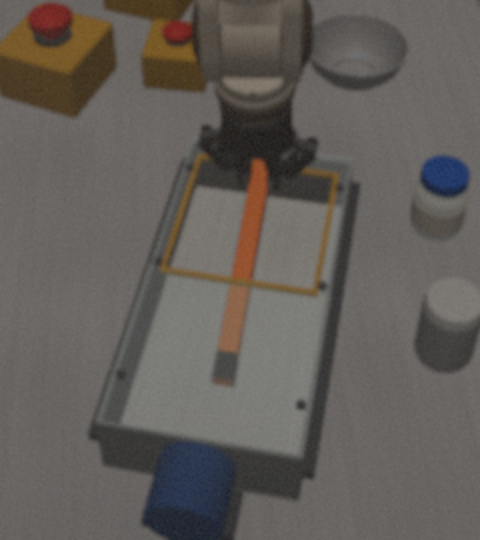

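The bar is sliding out cleanly, with end b now under the cover at (223,380) and about 2 N on the wrist. I'll continue along the same line.

```bash
python3 -m pendant '0.01 0.010 0 0 0 0 0; 0.01 0.025 0 0 0 0 0; 0.01 0.040 0 0 0 0 0; 0.01 0.055 0 0 0 0 0; 0.01 0.070 0 0 0 0 0; 0.01 0.085 0 0 0 0 0; 0.01 0.10 0 0 0 0 0; 0.01 0.11 0 0 0 0 0'; python3 -m pendant '0.01 0.010 0 0 0 0 0; 0.01 0.02 0 0 0 0 0; 0.01 0.03 0 0 0 0 0; 0.01 0.03 0 0 0 0 0; 0.01 0.03 0 0 0 0 0; 0.01 0.03 0 0 0 0 0; 0.01 0.03 0 0 0 0 0; 0.01 0.03 0 0 0 0 0'
python3 - <<'E'
from h import *
im,d,c=cam("side"); cv2.imwrite("pics/s4.png",cv2.resize(im[80:400,200:440],None,fx=1.8,fy=1.8))
E
```

```text
t: 9.02
ee_pos: [0.5851, 0.0967, 0.1873]
ee_rot: [[0.219, 0.974, 0.059], [0.941, -0.227, 0.252], [0.259, 0.0, -0.966]]
wrist_force: [0.9, 0.8, -1.9]
grip_width: 0.231
grip_force: 97.9
t: 9.68
ee_pos: [0.5914, 0.1232, 0.1945]
ee_rot: [[0.22, 0.974, 0.058], [0.941, -0.227, 0.252], [0.259, -0.0, -0.966]]
wrist_force: [1.0, -0.3, -1.7]
grip_width: 0.229
grip_force: 97.9
```

View pics/s4.png

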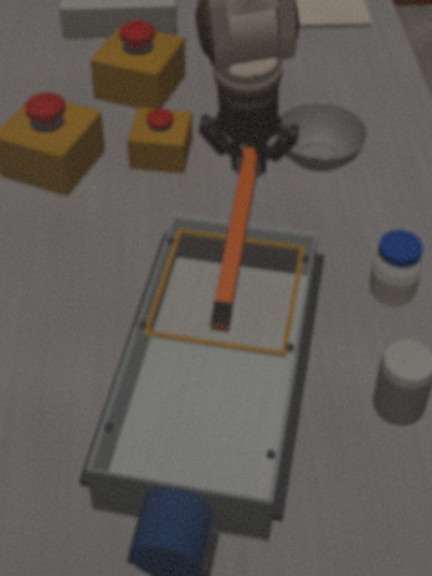

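End b at (221,320) is now inside the open part, clear of the cover. I'll lift straight up.

```bash
python3 -m pendant '0.01 0.003 0 -0.012 0 0 0; 0.01 0.008 0 -0.030 0 0 0; 0.01 0.014 0 -0.052 0 0 0; 0.01 0.020 0 -0.075 0 0 0; 0.01 0.026 0 -0.097 0 0 0; 0.01 0.031 0 -0.116 0 0 0; 0.01 0.036 0 -0.135 0 0 0; 0.01 0.040 0 -0.150 0 0 0'; python3 -m pendant '0.01 0 0 0 0 0 0; 0.01 0 0 0 0 0 0; 0.01 0 0 0 0 0 0; 0.01 0 0 0 0 0 0; 0.01 0 0 0 0 0 0; 0.01 0 0 0 0 0 0; 0.01 0 0 0 0 0 0; 0.01 0 0 0 0 0 0'
python3 - <<'E'
from h import *
im,d,c=cam("side"); print(np.abs(bot.sense()["qvel"]).max())
hsv=cv2.cvtColor(im,cv2.COLOR_BGR2HSV); m=cv2.inRange(hsv,(3,150,90),(12,255,255))
k,l,s,cc=cv2.connectedComponentsWithStats(m); i=1+s[1:,4].argmax(); v,u=np.nonzero(l==i)
e,r=ray(c,np.c_[u,v]); P=e+r*d[v,u][:,None]; print(s[i],"orange z",np.percentile(P[:,2],[2,50,98]),P[v.argmax()])
im2,d2,c2=cam("top"); 
print("button",deep(c2,d2,[[230,211],[231,212],[230,213]])[:,2])
o=np.zeros((400,800,3),np.uint8); o[:,:400]=cv2.resize(im[:, 200:456],(400,400))if 0 else im[:,120:520]; o[:,400:]=im2[:,130:530]; cv2.imwrite("pics/f.png",o)
E
```

```text
t: 10.4
ee_pos: [0.5912, 0.1234, 0.3529]
ee_rot: [[0.218, 0.974, 0.061], [0.941, -0.227, 0.252], [0.26, 0.002, -0.966]]
wrist_force: [0.7, 0.4, -1.7]
grip_width: 0.231
grip_force: 98.0
t: 11.07
ee_pos: [0.5913, 0.1236, 0.3496]
ee_rot: [[0.219, 0.974, 0.058], [0.941, -0.227, 0.252], [0.259, -0.0, -0.966]]
wrist_force: [-0.6, -0.3, -2.2]
grip_width: 0.236
grip_force: 98.1
0.0021895640001667253
[321 108  24  88 811] orange z [0.24289836 0.27050325 0.30356243] [ 0.54171013 -0.06516892  0.24471655]
button [0.07552906 0.08357669 0.08267068]
```

View pics/f.png

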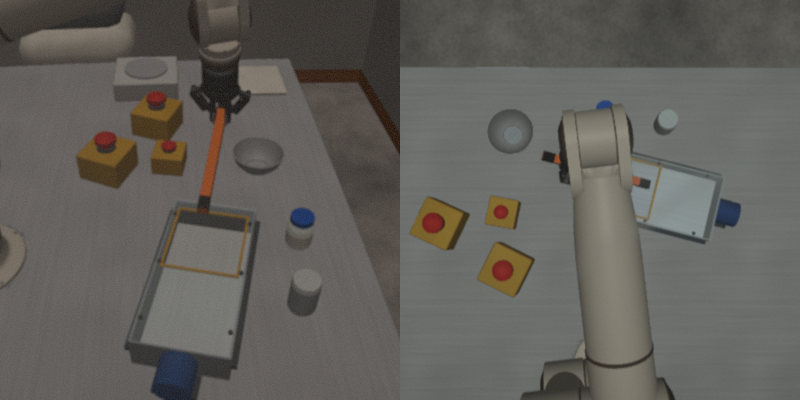

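The bar is held and still, with its lowest point at about 0.21 m; 0.145 m is required. The button is down and the bowl (left 258,155), jar (300,220) and can (305,290) haven't moved. I'll hand in.

```bash
python3 -c "
from cell import bot
print(bot.hand_in())"
```

```text
the job is handed in; nothing more can be done
None
```

Job handed in at about 11 s: the stop button is locked down, the bar is out and held still about 12 cm above the cover, and the bowl, can and jar weren't moved.

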